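# Put the garlic away in the pedal-lid keeper

## Task

Put the garlic bulb away in the green pedal-lid keeper, working its lid only through the pedal: press the pedal right down (firmly, but do not stamp on it) and slide it sideways under the steel catch so that the lid stays up by itself, then drop the garlic in. Afterwards press the pedal again to free it from the catch and ease it slowly back up, so that the lid comes down shut without slamming; leave the tomato and the lemon where they lie.

Things in the scene. Friction and masses are not known exactly. Their poses are not given: they have to be found in the camera images.
- keeper: Green produce keeper fixed to the worktop: open box 150 (x) x 170 (y) x 120 mm high, walls and floor 4 mm, mouth upward. Origin: centre of the underside; z up; its front, with the pedal, faces its own -x, the lid hinge lies along the rear (+x) rim. A black deck 130 mm wide, 5 mm high, reaches forward under the pedal to x = -205 mm.
- mount_plus (a point): Black socket on the keeper's front wall, 23 mm to its +y side, sticking out 29 mm. One of the two sockets holds the catch: a steel bar 18 mm wide (y) with 1 mm play, reaching 68 mm out from the front wall, underside 35 mm and top 60 mm above the worktop. The other has only a short black plug. Which one changes from case to case and is not reported: look, or try by touch.
- mount_minus (a point): The like socket 23 mm to the keeper's -y side: holds the steel bar if the other does not.
- pad_top (a point): Middle of the ribbed top face of the black pedal pad; moves with it. In the keeper's frame, pedal up: x = -169 mm, z = 60 mm; pressed right down z = 22 mm. The pad is 50 (x) x 66 mm (y), with a raised cheek 14 mm high along each side (52 mm clear between them) to push sideways on. The keeper's front wall is 94 mm behind it, the catch bar's end 27 mm.
- lug (a point): Middle of the orange lug, 10 x 14 (y) x 10 mm, that the pad carries between itself and the box; moves with the pad. With the pedal against its lower stop the lug's top is 3 mm below the catch bar, so the lug can slide under it; eased up there, it rests against the bar and holds the pedal down. On the other side nothing holds it.
- pedal (a joint): Pedal lever angle, rad: 0 = fully up, 0.30 = against its lower stop (pad 38 mm lower); about 0.25 = resting under the catch. Spring and lid press it up: about 4 to 8 N at the pad over the stroke; it flies up if let go. The force climbs steeply at the stop. More than 40 N on the pedal counts as stamping.
- paddle (a joint): Sideways slide of the pad on the lever's cross rod, m, along the keeper's y: 0 = middle, stops at +0.020 and -0.020; it stays where it is left (about 1 N friction). More than 10 mm to the catch's side, pressed down, is well under the catch. The lug passes up or down beside the bar only with the pad within 7 mm of the middle.
- lid_hinge (a point): Middle of the lid's hinge line, along the keeper's y on the rear rim. The white and green lid is 158 (x) x 178 (y) x 8 mm; held by the catch it stands nearly upright here, up to 280 mm above the worktop, its free edge about 45 mm forward of the hinge.
- lid (a joint): Lid angle, rad: 0 = shut, about 1.28 = held up by the catch, 1.56 = pedal right down. Linked to the pedal: it turns 5.2 times the pedal's angle, both ways. Closing faster than 4 rad/s in the last 0.35 rad counts as slamming.
- garlic: Whitish garlic bulb, 56 mm across, 56 mm high, 34 g; origin at the middle of its underside, z up.
- tomato: Red tomato, 60 mm across, 66 mm high; origin at the middle of its underside. Bystander.
- lemon: Yellow lemon, 72 x 55 x 56 mm, long axis its x; origin at the middle of its underside. Bystander.
Things that resemble listed ones, but are neither listed nor needed, are in the scene too. Leave any blue or purple look-alike of the garlic alone.

How it is judged (in metres and radians):
On the way, in this order (a step that is already met when the one before it is completed fails the run):
1. the lid stands open by itself: the pedal rests under the catch and the robot does not touch it (value of joint lid above 1.1 rad and (value of joint paddle above 0.009 m or value of joint paddle below -0.009 m) and contact force between each of the arm, the fingers and pedal below 0.2 N), for 0.3 s.
2. the garlic lies in the keeper, let go, while the lid is still held open (x of garlic in the frame of keeper between -0.073 and 0.073 m and y of garlic in the frame of keeper between -0.083 and 0.083 m and z of garlic in the frame of keeper below 0.08 m and linear speed of garlic below 0.03 m/s and contact force between the fingers and garlic below 0.1 N and value of joint lid above 1.1 rad), for 0.2 s.
At the end, for the whole second after the job is handed in: The lid is shut (under 0.05 rad) and the pedal fully up (under 0.015 rad); the garlic lies at rest inside the keeper (value of joint lid below 0.05 rad and value of joint pedal below 0.015 rad and x of garlic in the frame of keeper between -0.073 and 0.073 m and y of garlic in the frame of keeper between -0.083 and 0.083 m and z of garlic in the frame of keeper below 0.08 m and linear speed of garlic below 0.03 m/s); the robot touches nothing.
It fails at once if the lid slams: closing faster than 4 rad/s within 0.35 rad of shut (value of joint lid below 0.35 rad and velocity of joint lid below -4 rad/s).
It fails at once if the pedal is stamped on (over 40 N) (contact force between any of the fingers, the arm and pedal above 40 N).
It fails at once if the lid is worked directly by the robot (over 3 N on it) (contact force between any of the fingers, the arm and lid above 3 N).
It fails at once if the tomato or the lemon is moved by more than 30 mm (distance of any of tomato, lemon from where it was at the start of the episode above 0.03 m).
It also fails if it takes over 72 s, if anything falls off the work surface, if the arm or the gripper's body presses on something with over 40 N, if the wrist force passes 120 N, or if a joint passes its speed limit or range.

## Robot

A 6-joint arm with a two-finger parallel gripper is mounted at the origin on a cart in front of the work surface, level with it; the furniture and walls round the work are solid. World frame = base frame: x ahead of the robot, y to its left, z up, the work surface at z = 0. Lengths are in m, angles in degrees, forces in N, time in s.
With the tool pointing down it reaches from about 0.3 to 0.75 m from the base axis. Payload 8.5 kg.
Tool frame: the origin (TCP) lies on the centre line of the jaws, within the pads' length; the fingertips stand 14 mm ahead of it and the grasp point (between the pads) lies 5 mm behind it; z points along the fingers, x is the direction in which the jaws open and shut, and the axes are right-handed (so a half turn about z gives the same grasp; the last joint's range is limited). The gripper opens to 85 mm and grips with 20 to 120 N. Pads are 22 mm wide; open, the fingers measure 114 mm over their backs; the gripper's body (76 mm by 85 mm) begins 54 mm behind the grasp point. The pads swing forward as they close: fully open they stand 13 mm farther back than shut.
Start: joints at [-12.336, 21.807, 74.336, -0, 83.858, -12.336], TCP at [0.55, 0, 0.245] pointing down, gripper open.
Joint ranges: [-178.18, 178.18], [-50.72, 133.34], [12.68, 142.11], [-81.47, 261.47], [9.98, 163.14], [-165.26, 165.26]. Speed limits (degrees/s): [136.94, 136.94, 180, 180, 180, 180].

## Interface

Orientations are given as a 3x3 rotation matrix whose columns are the frame's x, y, z axes.
In Python, from rig import * gives the robot as it stands.
- The arm moves only by the shell command python3 -m crank 'ROWS' [FORCE]. ROWS is JSON, one flat list of numbers, 7 for each row, row after row: the turn, a rotation vector about the world's x, y, z in rad, then the shift along the world's x, y, z in m, then the opening in per cent of the stroke, from 0 (shut) to 100 (fully open). A call has 1 to 20 rows; each row shifts and turns the commanded pose from where the row before left it; what a row does not reach is not made up. A row lasts 1/10 s, in which the tool goes at most 50 mm and 8.59 degrees, less where a joint would pass 70% of its speed; a pose out of reach is approached as far as the arm can. A call is refused whole if a number of a shift passes 0.05 or a number of a turn 0.15, either way. A call with a gripper value outside its range is refused whole. The fingers move at their own pace and stop on an object; FORCE is the grip in N (left out, the last holds). Time passes only in rows, so rows that do not move let the fingers close. It gives the time, the measured TCP pose, the force and the opening at its end, in the units of the state.
- observe(): the state, without advancing time (a new reading comes with each control period).
- get_image(name): name is "scene" or "side" or "wrist"; returns a dict with "frame" (420x560x3 uint8, red, green, blue), "fov_y" (degrees; the focal length in pixels is half the picture's height over the tangent of half this angle, whatever the lens; pixels are square), "cx", "cy" (the principal point, pixels), "k1" (the pictures are not rectified: a ray, as slopes to the right and down, at radius r is drawn at 1 + k1 r^2 times it, then the intrinsics apply), "world_to_cam" (4x4, takes a point from world to camera coordinates). Camera axes: x right, y up, looking along -z (the intrinsics and any distortion apply to the point x, -y, -z); pixel columns grow to the right and rows downward; lengths in m; the calibration is good to about 2 mm. A picture is of the moment at which its call begins. There is no depth.
- close_job(): hands the job in, once; it reports no verdict.
The state is a dict: "time_s": time; "q": joint angles; "qvel": joint speeds; "joint_efforts": joint torques, N m; "position": TCP position; "tool_rot": TCP orientation; "ft_force": force on the tool from outside, world axes, zero at the start; "wrist_torque": the same for the moment, N m; "grip_width": finger opening in m.
Only numpy, scipy, OpenCV 4.12 (cv2) and the standard library are available. Lean on these libraries where they do the work, as an engineer would, in place of code of your own. Each camera call takes 0.05 s, during which the arm holds its last target. There are 200 camera calls.

## Working session

There is one attempt and no reset: what is moved stays moved. The work goes in short steps, Python scripts to look and compute and a shell command to move; the robot and the scene stay as the last step left them, time stands still between calls to the robot, and variables do not carry over. Pictures are saved under pics/ and viewed, about 8 in all and at most 12, crops included, and the job is handed in when it is done.

```bash
mkdir -p pics; ls
cat > h.py <<'E'
from rig import *
import numpy as np, cv2
def grab(n,f):
    d=get_image(n); cv2.imwrite('pics/'+f+'.png',cv2.cvtColor(d['frame'],cv2.COLOR_RGB2BGR)); np.save('pics/'+f+'.npy',d,allow_pickle=True); return d
def load(f): return np.load('pics/'+f+'.npy',allow_pickle=True).item()
def ray(d,u,v):
    h=d['frame'].shape[0]; f=h/2/np.tan(np.radians(d['fov_y'])/2)
    K=np.array([[f,0,d['cx']],[0,f,d['cy']],[0,0,1.]])
    x,y=cv2.undistortPoints(np.array([[[u,v]]],float),K,np.array([d['k1'],0,0,0.]))[0,0]
    M=np.array(d['world_to_cam']); R=M[:3,:3]; o=-R.T@M[:3,3]
    r=R.T@np.array([x,-y,-1.]); return o,r/np.linalg.norm(r)
def proj(d,p):
    h=d['frame'].shape[0]; f=h/2/np.tan(np.radians(d['fov_y'])/2)
    M=np.array(d['world_to_cam']); c=M[:3,:3]@np.array(p)+M[:3,3]; x,y=c[0]/-c[2],-c[1]/-c[2]
    s=1+d['k1']*(x*x+y*y); return np.array([d['cx']+f*x*s,d['cy']+f*y*s])
def onz(d,u,v,z):
    o,r=ray(d,u,v); return o+r*(z-o[2])/r[2]
def tri(*obs):
    A=0;b=0
    for d,u,v in obs:
        o,r=ray(d,u,v); P=np.eye(3)-np.outer(r,r); A=A+P; b=b+P@o
    p=np.linalg.solve(A,b); return p,[np.linalg.norm((np.eye(3)-np.outer(ray(*q)[1],ray(*q)[1]))@(p-ray(*q)[0])) for q in obs]
E
python3 - <<'E'
from h import *
a=grab('scene','s0');b=grab('side','d0');c=grab('wrist','w0')
cv2.imwrite('pics/m0.png',cv2.resize(np.vstack([np.hstack([x['frame'][...,::-1] for x in (a,b)]),np.hstack([c['frame'][...,::-1]]*2)]),(800,600)))
for d in(a,b,c): print(d['fov_y'],d['k1'],-np.array(d['world_to_cam'])[:3,:3].T@np.array(d['world_to_cam'])[:3,3])
s=observe();print(s['time_s'],s['position'],s['tool_rot'],s['ft_force'],s['grip_width'])
E
```

```text
pics
43.50266968150806 -0.053469895951065376 [-0.54627935  0.59108965  1.40223389]
54.674700249608215 0.018870297864229977 [-0.01629862 -0.39530164  1.23325395]
61.30884903371581 -0.009234617838201415 [0.55007978 0.06978111 0.37366442]
0.15 [5.49787048e-01 3.60088667e-05 2.44859794e-01] [[ 9.99999396e-01 -2.91500110e-05 -1.09877562e-03]
 [-2.89130364e-05 -9.99999976e-01  2.15686745e-04]
 [-1.09878188e-03 -2.15654845e-04 -9.99999373e-01]] [-0.13547264 -1.00746137 -0.16109612] 0.0856848454658191
```

View pics/s0.png

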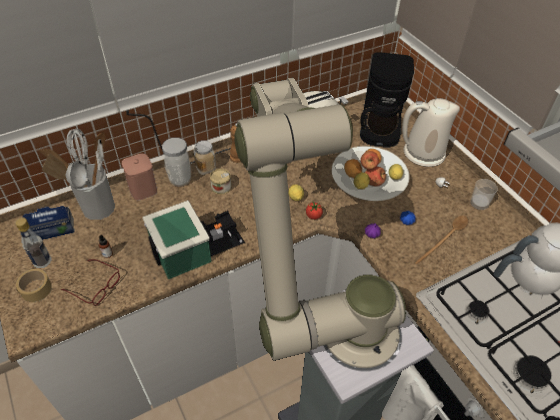

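View pics/d0.png

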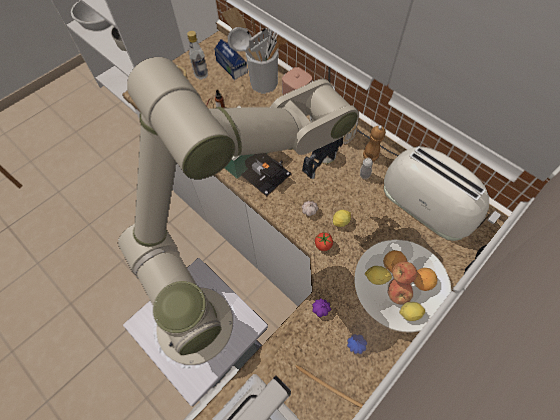

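Scene: the keeper sits at about (180,238) with its pedal to the right (220,235); lemon is at (296,192), tomato at (314,212), and the garlic is hidden by the arm. Side: garlic (310,209), lemon (342,217), tomato (324,241), pedal with orange lug (263,168).

Run:
```python
from h import *
a=load('s0');b=load('d0');c=load('w0')
print('garlic side z.028',onz(b,310,209,.028),'lemon',onz(b,342,217,.028),onz(a,296,192,.028),'tomato',onz(b,324,241,.033),onz(a,314,212,.033))
print('pedal lug side',onz(b,263,168,.05))
for p in [(146,214),(194,204),(208,236),(161,251)]: print('lid corner',p,onz(a,*p,.128))
A=cv2.resize(a['frame'][180:300,120:270],(640,512),interpolation=cv2.INTER_CUBIC)
B=cv2.resize(b['frame'][120:260,210:370],(640,560),interpolation=cv2.INTER_CUBIC)
cv2.imwrite('pics/c1.png',cv2.resize(np.hstack([A,cv2.resize(B,(585,512))]),(800,335))[...,::-1])
```

```text
garlic side z.028 [0.51658272 0.00154395 0.028     ] lemon [ 0.56700371 -0.09651825  0.028     ] [ 0.56579549 -0.09934057  0.028     ] tomato [ 0.45742126 -0.11121834  0.033     ] [ 0.44957785 -0.10524065  0.033     ]
pedal lug side [0.51644927 0.22418388 0.05      ]
lid corner (146, 214) [0.62228309 0.42591644 0.128     ]
lid corner (194, 204) [0.59142113 0.27290181 0.128     ]
lid corner (208, 236) [0.44707443 0.28522524 0.128     ]
lid corner (161, 251) [0.45917001 0.43416463 0.128     ]
```

View pics/c1.png

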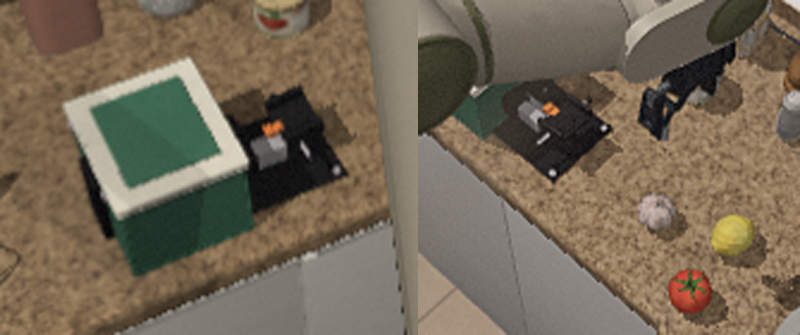

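View pics/w0.png

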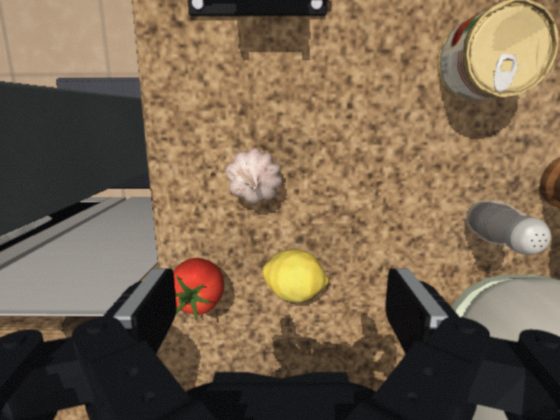

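Garlic is in the wrist view at (255,177), tomato (197,285), lemon (296,276), deck edge at the top. Next I move the wrist camera over the pedal.

```bash
python3 -m crank '[0,0,0,-0.01,0.03,0.01,0, 0,0,0,-0.01,0.04,0.01,0, 0,0,0,-0.01,0.04,0.01,0, 0,0,0,0,0.02,0.01,0, 0,0,0,0,0,0,0, 0,0,0,0,0,0,0]'
python3 - <<'E'
from h import *
c=grab('wrist','w1');print(observe()['position'])
E
```

```text
time_s: 0.75
position: [0.5199, 0.1299, 0.2849]
tool_rot: [[1.0, 0.001, -0.001], [0.001, -1.0, -0.0], [-0.001, 0.0, -1.0]]
ft_force: [0.8, -0.8, 0.1]
grip_width: 0.0001
[0.51992542 0.12937164 0.28465235]
```

View pics/w1.png

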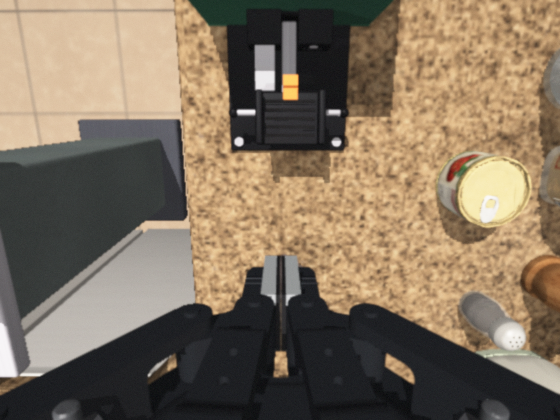

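The steel bar is left of the lug (264,70), on the world −x side, so it is in mount_plus. Pad centre is at about (291,118), lug (290,87), deck front corners (232,151) and (347,151).

Run:
```python
from h import *
a=load('s0');b=load('d0');w0=load('w0');w1=load('w1')
def cen(d,lo,hi,roi):
    h=cv2.cvtColor(d['frame'],cv2.COLOR_RGB2HSV);m=cv2.inRange(h,lo,hi);x0,y0,x1,y1=roi
    M=np.zeros_like(m);M[y0:y1,x0:x1]=m[y0:y1,x0:x1]
    n,l,s,c=cv2.connectedComponentsWithStats(M);i=1+s[1:,4].argmax();return c[i],s[i]
O=((8,150,120),(22,255,255))
lw=cen(w1,*O,(270,60,310,110));ls=cen(a,*O,(190,200,250,250));ld=cen(b,*O,(240,150,285,185));print(lw,ls,ld)
print('lug w+s',tri((w1,*lw[0]),(a,*ls[0])),'all',tri((w1,*lw[0]),(a,*ls[0]),(b,*ld[0])))
for p in [(229,25),(232,151),(347,151),(349,25),(239,142),(336,142)]: print('deck',onz(w1,*p,.005))
g=w0['frame'];G=((0,0,130),(179,60,255))
gw=cen(w0,*G,(220,140,290,210));gd=cen(b,*G,(300,198,320,222));print(gw,gd)
print('garlic',tri((w0,*gw[0]),(b,*gd[0])))
print('cam',ray(w1,280,210),ray(w1,w1['cx'],w1['cy']))
for p in [(264,118),(319,118),(258,118),(325,118),(291,93),(291,145)]: print('pad',onz(w1,*p,.06))
for p in [(255,89),(275,89),(255,45)]: print('bar',onz(w1,*p,.06))
```

```text
(array([291.61428571,  89.88571429]), array([283,  74,  16,  26, 210], dtype=int32)) (array([217.37931034, 225.62068966]), array([214, 223,   8,   6,  29], dtype=int32)) (array([265.30434783, 165.2173913 ]), array([263, 163,   6,   5,  23], dtype=int32))
lug w+s (array([0.53074693, 0.22161531, 0.05407767]), [np.float64(0.0007724839821846748), np.float64(0.0007724839821847043)]) all (array([0.52922381, 0.22240428, 0.05589036]), [np.float64(0.0019828993271370473), np.float64(0.0005544717075782541), np.float64(0.0018858822720637946)])
deck [0.46586557 0.2882603  0.005     ]
deck [0.46423049 0.15759537 0.005     ]
deck [0.59570382 0.15757377 0.005     ]
deck [0.59134628 0.28821131 0.005     ]
deck [0.47255815 0.16771975 0.005     ]
deck [0.58270376 0.16769756 0.005     ]
(array([252.84026369, 174.8301217 ]), array([ 226,  148,   55,   54, 1972], dtype=int32)) (array([308.51449275, 207.31884058]), array([302, 201,  15,  14, 138], dtype=int32))
garlic (array([0.52114282, 0.01082731, 0.02231384]), [np.float64(0.0008795987660853363), np.float64(0.0008795987660854195)])
cam (array([0.52006904, 0.1997024 , 0.41377573]), array([-0.00236702, -0.26437694, -0.96441652])) (array([0.52006904, 0.1997024 , 0.41377573]), array([-0.00118701, -0.27114767, -0.96253703]))
pad [0.50381539 0.19482415 0.06      ]
pad [0.55691443 0.19481366 0.06      ]
pad [0.49802168 0.19482767 0.06      ]
pad [0.56270758 0.1948149  0.06      ]
pad [0.5297092  0.21775435 0.06      ]
pad [0.53007854 0.16909243 0.06      ]
bar [0.49563966 0.2213692  0.06      ]
bar [0.51455344 0.22135599 0.06      ]
bar [0.49637688 0.25964585 0.06      ]
```

Keeper pose: centre at (0.530, 0.363), yaw about 0, with +x_k along world +y. Pad centre is at (0.530, 0.194, 0.06); the pad and deck sizes agree with the text. The catch is on the −x world side. I'll turn the tool 90° so the camera stays clear of the lid, then go above the pad.

```bash
python3 -m crank '[0,0,0.1309,0,0.005,-0.01,0, 0,0,0.1309,0,0.005,-0.01,0, 0,0,0.1309,0,0.005,-0.01,0, 0,0,0.1309,0,0.005,-0.01,0, 0,0,0.1309,0,0.005,-0.01,0, 0,0,0.1309,0,0.005,-0.01,0, 0,0,0.1309,0,0.005,-0.015,0, 0,0,0.1309,0,0.005,-0.015,0, 0,0,0.1309,0,0.005,-0.02,0, 0,0,0.1309,0,0.005,-0.02,0, 0,0,0.1309,-0.001,0.003,-0.02,0, 0,0,0.1309,-0.001,0.003,-0.015,0, 0,0,0,0,0,0,0, 0,0,0,0,0,0,0]'
python3 - <<'E'
from h import *
c=grab('wrist','w2');print(observe()['q'])
E
```

```text
time_s: 2.2
position: [0.5183, 0.1852, 0.1203]
tool_rot: [[0.005, 1.0, -0.001], [1.0, -0.005, -0.0], [-0.0, -0.001, -1.0]]
ft_force: [0.6, 0.5, -0.6]
grip_width: 0.0002
[ 7.34916183e+00  2.88098356e+01  8.51029158e+01 -7.52548914e-03
  6.60466154e+01 -8.24156930e+01]
```

View pics/w2.png

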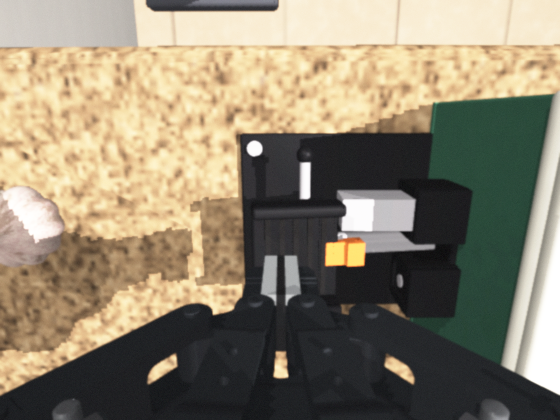

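The tips (280,265) stand over the ribbed pad, with the −x cheek at (300,208), bar (375,210) and lug (345,253). Now down.

```bash
python3 -m crank '[0,0,0,0,0,-0.015,0, 0,0,0,0,0,-0.015,0, 0,0,0,0,0,-0.010,0, 0,0,0,0,0,-0.005,0, 0,0,0,0,0,-0.005,0, 0,0,0,0,0,-0.005,0, 0,0,0,0,0,0,0, 0,0,0,0,0,0,0]'
```

```text
time_s: 3.05
position: [0.5183, 0.1859, 0.0658]
tool_rot: [[0.0, 1.0, 0.001], [1.0, -0.0, -0.0], [-0.0, 0.001, -1.0]]
ft_force: [-0.3, -2.9, 4.9]
grip_width: -0.0001
```

```bash
python3 -m crank '[0,0,0,0,0,-0.005,0, 0,0,0,0,0,-0.005,0, 0,0,0,0,0,-0.005,0, 0,0,0,0,0,-0.004,0, 0,0,0,0,0,-0.003,0, 0,0,0,0,0,-0.002,0, 0,0,0,0,0,0,0, 0,0,0,0,0,0,0]'
```

```text
time_s: 3.85
position: [0.5183, 0.1864, 0.0417]
tool_rot: [[0.0, 1.0, 0.001], [1.0, -0.0, 0.001], [0.001, 0.001, -1.0]]
ft_force: [1.0, 1.8, 4.9]
grip_width: -0.0001
```

```bash
python3 -m crank '[0,0,0,0,0,-0.002,0, 0,0,0,0,0,-0.001,0, 0,0,0,0,0,-0.001,0, 0,0,0,0,0,0,0, 0,0,0,0,0,0,0]'; python3 -m crank '[0,0,0,0,0,-0.001,0, 0,0,0,0,0,0,0]'
```

```text
time_s: 4.35
position: [0.5182, 0.1866, 0.0378]
tool_rot: [[0.0, 1.0, 0.001], [1.0, -0.0, 0.001], [0.001, 0.001, -1.0]]
ft_force: [0.1, 2.4, 6.1]
grip_width: 0.0
time_s: 4.55
position: [0.5183, 0.1866, 0.0367]
tool_rot: [[0.0, 1.0, 0.001], [1.0, -0.0, 0.001], [0.001, 0.001, -1.0]]
ft_force: [-0.4, 2.5, 5.9]
grip_width: 0.0
```

```bash
python3 -m crank '[0,0,0,0,0,-0.001,0, 0,0,0,0,0,0,0]'; python3 -m crank '[0,0,0,0,0,-0.0007,0, 0,0,0,0,0,0,0]'
```

```text
time_s: 4.75
position: [0.5182, 0.1865, 0.0357]
tool_rot: [[0.0, 1.0, 0.001], [1.0, -0.0, 0.001], [0.001, 0.001, -1.0]]
ft_force: [0.2, 2.8, 5.2]
grip_width: 0.0
time_s: 4.95
position: [0.5183, 0.1866, 0.0353]
tool_rot: [[0.0, 1.0, 0.001], [1.0, -0.0, 0.001], [0.001, 0.001, -1.0]]
ft_force: [0.1, 2.5, 7.6]
grip_width: 0.0002
```

```bash
python3 -m crank '[0,0,0,0,0,-0.0007,0, 0,0,0,0,0,0,0]'; python3 -m crank '[0,0,0,0,0,-0.0005,0, 0,0,0,0,0,0,0]'
```

```text
time_s: 5.15
position: [0.5185, 0.1867, 0.035]
tool_rot: [[0.0, 1.0, 0.002], [1.0, -0.0, 0.001], [0.001, 0.002, -1.0]]
ft_force: [-0.3, 3.0, 11.2]
grip_width: -0.0002
time_s: 5.35
position: [0.5187, 0.1867, 0.0348]
tool_rot: [[0.0, 1.0, 0.003], [1.0, -0.0, 0.001], [0.001, 0.003, -1.0]]
ft_force: [-0.8, 3.1, 13.9]
grip_width: 0.0002
```

The pedal is at its stop with 14 N. Slide toward −x.

```bash
python3 -m crank '[0,0,0,-0.003,0,0,0, 0,0,0,-0.003,0,0,0, 0,0,0,-0.003,0,0,0, 0,0,0,0,0,0,0]';python3 -m crank '[0,0,0,-0.003,0,0,0, 0,0,0,-0.003,0,0,0, 0,0,0,-0.002,0,0,0, 0,0,0,0,0,0,0]'
python3 - <<'E'
from h import *
grab('wrist','w3')
E
```

```text
time_s: 5.75
position: [0.5097, 0.1867, 0.0348]
tool_rot: [[0.0, 1.0, 0.003], [1.0, -0.0, 0.001], [0.001, 0.003, -1.0]]
ft_force: [-0.6, 2.6, 12.7]
grip_width: -0.0003
time_s: 6.15
position: [0.5018, 0.1867, 0.0348]
tool_rot: [[0.0, 1.0, 0.003], [1.0, -0.0, 0.001], [0.001, 0.003, -1.0]]
ft_force: [-0.8, 2.5, 13.3]
grip_width: -0.0002
```

View pics/w3.png

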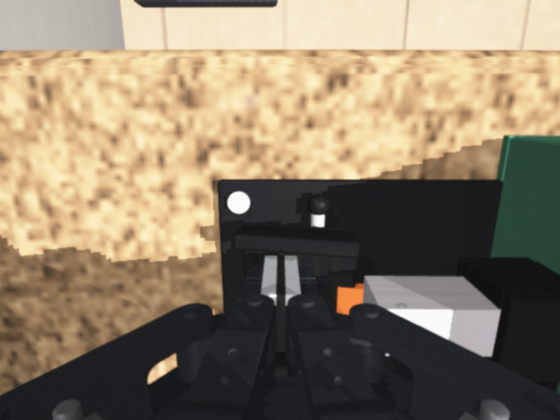

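The pad has moved with the tool: the lug (350,300) is now in line with and beneath the bar (410,300). Ease up.

```bash
python3 -m crank '[0,0,0,0,0,0.002,0, 0,0,0,0,0,0.001,0, 0,0,0,0,0,0.001,0, 0,0,0,0,0,0.001,0, 0,0,0,0,0,0.001,0, 0,0,0,0,0,0.001,0, 0,0,0,0,0,0,0]';python3 -m crank '[0,0,0,0,0,0.001,0, 0,0,0,0,0,0.001,0, 0,0,0,0,0,0.001,0, 0,0,0,0,0,0.001,0, 0,0,0,0,0,0,0]'
```

```text
time_s: 6.9
position: [0.5013, 0.1861, 0.0408]
tool_rot: [[0.0, 1.0, 0.001], [1.0, -0.0, 0.0], [0.0, 0.001, -1.0]]
ft_force: [0.7, -0.4, 5.1]
grip_width: 0.0
time_s: 7.4
position: [0.5006, 0.186, 0.0442]
tool_rot: [[-0.0, 1.0, -0.001], [1.0, 0.0, -0.0], [-0.0, -0.001, -1.0]]
ft_force: [-0.2, -0.7, 0.2]
grip_width: 0.0002
```

```bash
python3 -m crank '[0,0,0,0,0,0.01,0, 0,0,0,0,0,0.03,0, 0,0,0,0,-0.01,0.04,0, 0,0,0,0,-0.02,0.04,100, 0,0,0,0.005,-0.04,0.03,100, 0,0,0,0.005,-0.04,0,100, 0,0,0,0.005,-0.04,0,100, 0,0,0,0.005,-0.025,0,100, 0,0,0,0,0,0,100, 0,0,0,0,0,0,100, 0,0,0,0,0,0,100]'
python3 - <<'E'
from h import *
a=grab('scene','s1');w=grab('wrist','w4')
cv2.imwrite('pics/c2.png',np.hstack([cv2.resize(a['frame'][120:300,100:290],(443,420)),w['frame']])[:, :, ::-1][:, :])
import cv2 as c; i=c.imread('pics/c2.png'); c.imwrite('pics/c2.png',c.resize(i,(800,int(420*800/i.shape[1]))))
h=cv2.cvtColor(w['frame'],cv2.COLOR_RGB2HSV); 
m=cv2.inRange(h,(0,0,130),(179,60,255)); n,l,s,ce=cv2.connectedComponentsWithStats(m)
for i in range(1,n):
    if s[i,4]>300: print(ce[i],s[i])
E
```

```text
time_s: 8.5
position: [0.5207, 0.0121, 0.1945]
tool_rot: [[-0.001, 1.0, -0.0], [1.0, 0.001, 0.0], [0.0, -0.0, -1.0]]
ft_force: [0.2, -0.2, 0.1]
grip_width: 0.0852
[148.79490064  22.23322085] [ 101    0   79   57 2667]
[276.33919022 196.118411  ] [ 246  165   62   63 2618]
[375.30800821 373.14989733] [358 362  37  24 487]
```

View pics/c2.png

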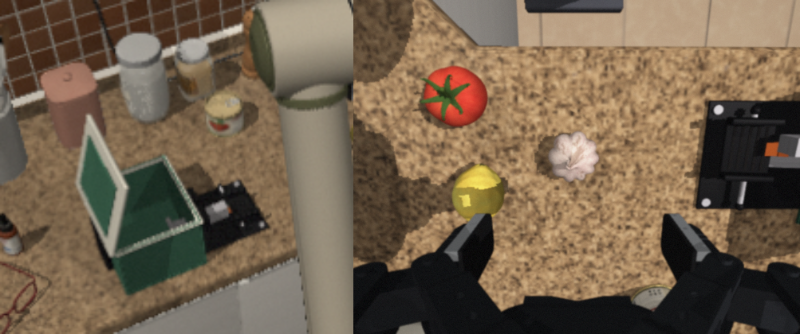

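The lid stands open by itself, and the garlic is centred between tomato and keeper in the wrist view (~(277,196)).

Run:
```python
from h import *
w0=load('w0');w=load('w4');b=load('d0')
print(tri((w0,252.8,174.8),(w,276.5,196.3)),tri((w0,252.8,174.8),(w,276.5,196.3),(b,308.5,207.3)),onz(w,276.5,196.3,.028),onz(w0,252.8,174.8,.028))
```

```text
(array([0.52183036, 0.01007058, 0.0226317 ]), [np.float64(0.00022033035474549594), np.float64(0.00022033035474531675)]) (array([0.52132278, 0.01052645, 0.02282953]), [np.float64(0.00048140883519907115), np.float64(0.0008509090949751483), np.float64(0.0013047081450218568)]) [0.5206938  0.00993806 0.028     ] [0.5221671  0.01118027 0.028     ]
```

```bash
python3 -m crank '[0,0,0,0.001,-0.0015,-0.04,100, 0,0,0,0,0,-0.04,100, 0,0,0,0,0,-0.04,100, 0,0,0,0,0,-0.03,100, 0,0,0,0,0,-0.0165,100, 0,0,0,0,0,-0.005,100, 0,0,0,0,0,0,100, 0,0,0,0,0,0,0, 0,0,0,0,0,0,0, 0,0,0,0,0,0,0, 0,0,0,0,0,0,0, 0,0,0,0,0,0,0, 0,0,0,0,0,0,0]' 20
```

```text
time_s: 9.9
position: [0.5225, 0.0097, 0.0241]
tool_rot: [[-0.0, 1.0, 0.002], [1.0, 0.0, -0.0], [-0.0, 0.002, -1.0]]
ft_force: [-1.3, 1.0, 7.6]
grip_width: 0.0522
```

```bash
python3 -m crank '[0,0,0,0,0,0.01,0, 0,0,0,0,0,0.03,0, 0,0,0,0,0,0.04,0, 0,0,0,0,0,0.04,0, 0,0,0,0.002,0.02,0.04,0, 0,0,0,0.002,0.04,0.028,0, 0,0,0,0.002,0.04,0,0, 0,0,0,0.001,0.04,0,0, 0,0,0,0.001,0.04,0,0, 0,0,0,0,0.04,0,0, 0,0,0,0,0.03,0,0, 0,0,0,0,0.025,0,0, 0,0,0,0,0.02,0,0, 0,0,0,0,0.015,0,0, 0,0,0,0,0.01,0,0, 0,0,0,0,0,0,0, 0,0,0,0,0,0,0]'
python3 - <<'E'
from h import *
w=grab('wrist','w5');a=grab('scene','s2')
i=np.hstack([cv2.resize(a['frame'][100:280,110:280],(397,420)),w['frame']])[...,::-1]; cv2.imwrite('pics/c3.png',cv2.resize(i,(800,351)))
E
```

```text
time_s: 11.6
position: [0.53, 0.3291, 0.2109]
tool_rot: [[0.0, 1.0, -0.0], [1.0, -0.0, -0.0], [-0.0, -0.0, -1.0]]
ft_force: [0.2, -0.1, 0.3]
grip_width: 0.0522
```

View pics/c3.png

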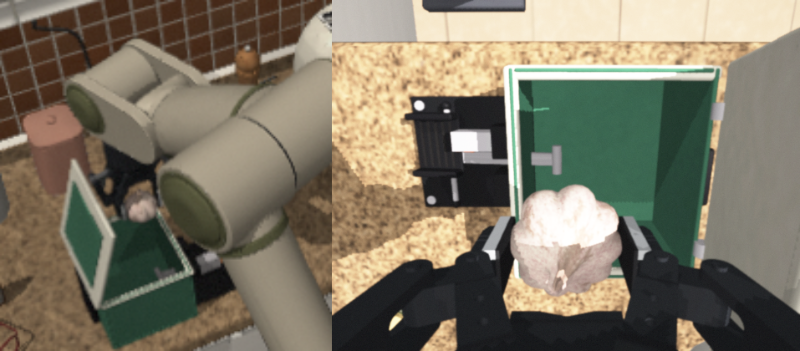

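The garlic is held over the mouth and clear of the lid. Lower and release.

```bash
python3 -m crank '[0,0,0,0,0.004,-0.02,0, 0,0,0,0,0,-0.02,0, 0,0,0,0,0,-0.015,0, 0,0,0,0,0,-0.007,0, 0,0,0,0,0,0,0, 0,0,0,0,0,0,0, 0,0,0,0,0,0,75, 0,0,0,0,0,0,75, 0,0,0,0,0,0,75, 0,0,0,0,0,0,75, 0,0,0,0,0,0,75, 0,0,0,0,0,0.03,75, 0,0,0,0,-0.01,0.03,75, 0,0,0,0,-0.03,0,75, 0,0,0,0,-0.03,0,0, 0,0,0,0,-0.03,0,0, 0,0,0,0,0,0,0]'
python3 - <<'E'
from h import *
w=grab('wrist','w6');a=grab('scene','s3')
i=np.hstack([cv2.resize(a['frame'][100:280,110:280],(397,420)),w['frame']])[...,::-1]; cv2.imwrite('pics/c4.png',cv2.resize(i,(800,351)))
E
```

```text
time_s: 13.4
position: [0.5302, 0.231, 0.209]
tool_rot: [[0.003, 1.0, -0.0], [1.0, -0.003, -0.001], [-0.001, -0.0, -1.0]]
ft_force: [0.1, 0.6, -0.6]
grip_width: 0.0208
```

View pics/c4.png

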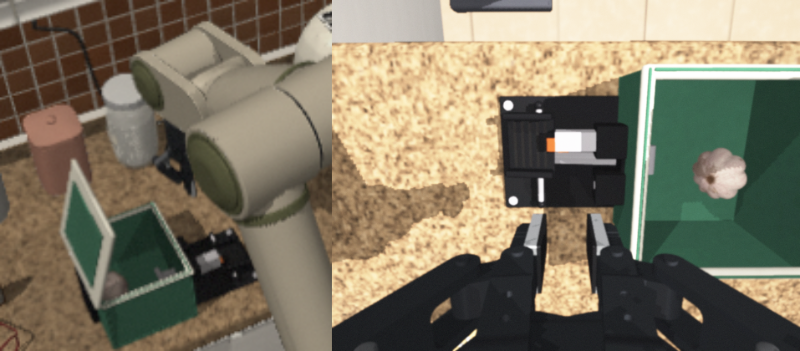

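The garlic lies on the keeper's floor at about (720,172) and the lid is still up. Locate the pad now.

Run:
```python
from h import *
w=load('w6')
for v in (118,172): print(onz(w,527/.836-397,v/.836,.04))
h=cv2.cvtColor(w['frame'],cv2.COLOR_RGB2HSV);m=cv2.inRange(h,(8,150,120),(22,255,255));n,l,s,c=cv2.connectedComponentsWithStats(m)
for i in range(1,n):
    if s[i,4]>20: print(c[i],s[i],onz(w,*c[i],.032),onz(w,c[i][0],s[i][1],.032),onz(w,c[i][0],s[i][1]+s[i][3],.032))
print(observe()['time_s'])
```

```text
[0.48385086 0.19327919 0.04      ]
[0.53902946 0.19108608 0.04      ]
[261.02631579 172.94736842] [257 165   9  17 152] [0.51174178 0.21519124 0.032     ] [0.5048231  0.21532156 0.032     ] [0.5197249  0.21504067 0.032     ]
13.5
```

```bash
python3 -m crank '[0,0,0,-0.003,-0.025,-0.02,0, 0,0,0,-0.003,-0.02,-0.04,0, 0,0,0,0,0,-0.04,0, 0,0,0,0,0,-0.03,0, 0,0,0,0,0,-0.02,0, 0,0,0,0,0,-0.005,0, 0,0,0,0,0,-0.005,0, 0,0,0,0,0,-0.005,0, 0,0,0,0,0,0,0, 0,0,0,0,0,0,0]'
```

```text
time_s: 14.5
position: [0.5243, 0.1888, 0.0444]
tool_rot: [[-0.0, 1.0, 0.001], [1.0, 0.0, 0.0], [0.0, 0.001, -1.0]]
ft_force: [0.1, -0.4, -0.3]
grip_width: -0.0001
```

```bash
python3 -m crank '[0,0,0,0,0,-0.002,0, 0,0,0,0,0,-0.001,0, 0,0,0,0,0,-0.001,0, 0,0,0,0,0,0,0]'
```

```text
time_s: 14.9
position: [0.5244, 0.189, 0.0403]
tool_rot: [[0.0, 1.0, 0.002], [1.0, -0.0, 0.001], [0.001, 0.002, -1.0]]
ft_force: [0.3, 2.5, 5.9]
grip_width: -0.0001
```

```bash
python3 -m crank '[0,0,0,0,0,-0.002,0, 0,0,0,0,0,-0.001,0, 0,0,0,0,0,-0.001,0, 0,0,0,0,0,0,0]'; python3 -m crank '[0,0,0,0,0,-0.0010,0, 0,0,0,0,0,0,0]'
```

```text
time_s: 15.3
position: [0.5244, 0.189, 0.0363]
tool_rot: [[0.0, 1.0, 0.002], [1.0, -0.0, 0.001], [0.001, 0.002, -1.0]]
ft_force: [0.4, 2.8, 5.1]
grip_width: -0.0
time_s: 15.5
position: [0.5246, 0.1891, 0.0357]
tool_rot: [[0.0, 1.0, 0.002], [1.0, -0.0, 0.001], [0.001, 0.002, -1.0]]
ft_force: [-1.0, 2.6, 10.4]
grip_width: 0.0001
```

```bash
python3 -m crank '[0,0,0,0,0,-0.0008,0, 0,0,0,0,0,0,0]'; python3 -m crank '[0,0,0,0.003,0,0,0, 0,0,0,0.003,0,0,0, 0,0,0,0.003,0,0,0, 0,0,0,0.003,0,0,0, 0,0,0,0,0,0,0]'
```

```text
time_s: 15.7
position: [0.5249, 0.1892, 0.0354]
tool_rot: [[0.0, 1.0, 0.003], [1.0, -0.0, 0.001], [0.001, 0.003, -1.0]]
ft_force: [-1.1, 2.3, 11.4]
grip_width: -0.0001
time_s: 16.2
position: [0.5374, 0.1892, 0.0354]
tool_rot: [[0.0, 1.0, 0.004], [1.0, -0.0, 0.001], [0.001, 0.004, -1.0]]
ft_force: [1.7, 2.7, 11.9]
grip_width: -0.0004
```

```bash
python3 -m crank '[0,0,0,0.003,0,0,0, 0,0,0,0.003,0,0,0, 0,0,0,0,0,0,0]'
python3 - <<'E'
from h import *
w=grab('wrist','w7');h=cv2.cvtColor(w['frame'],cv2.COLOR_RGB2HSV);m=cv2.inRange(h,(8,150,100),(22,255,255));n,l,s,c=cv2.connectedComponentsWithStats(m)
for i in range(1,n):
    if s[i,4]>20: print(c[i],s[i],onz(w,*c[i],.027),onz(w,c[i][0],s[i][1],.03),onz(w,c[i][0],s[i][1]+s[i][3],.03))
E
```

```text
time_s: 16.5
position: [0.5433, 0.1891, 0.0355]
tool_rot: [[0.0, 1.0, 0.004], [1.0, -0.0, 0.001], [0.001, 0.004, -1.0]]
ft_force: [0.8, 3.6, 11.0]
grip_width: -0.0004
[369.00380518 254.08675799] [ 332  233   59   41 1314] [0.53156603 0.2272127  0.027     ] [0.52123906 0.22579208 0.03      ] [0.53919198 0.22700716 0.03      ]
```

View pics/w7.png

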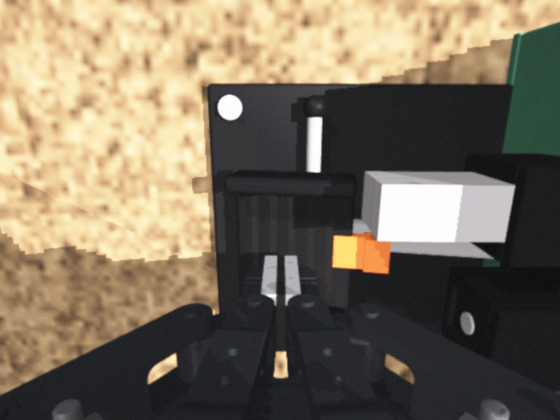

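The lug (360,254) is back at mid-position (x ≈ 0.53), clear of the bar. Ease up slowly.

```bash
python3 -m crank '[0,0,0,0,0,0.002,0, 0,0,0,0,0,0.002,0, 0,0,0,0,0,0.002,0, 0,0,0,0,0,0.002,0, 0,0,0,0,0,0.002,0, 0,0,0,0,0,0.002,0, 0,0,0,0,0,0.002,0, 0,0,0,0,0,0.002,0, 0,0,0,0,0,0.002,0, 0,0,0,0,0,0.002,0, 0,0,0,0,0,0.002,0, 0,0,0,0,0,0.002,0, 0,0,0,0,0,0.002,0, 0,0,0,0,0,0.001,0]'; python3 -m crank '[0,0,0,0,0,0.001,0, 0,0,0,0,0,0.001,0, 0,0,0,0,0,0.001,0, 0,0,0,0,0,0.001,0, 0,0,0,0,0,0.001,0, 0,0,0,0,0,0.001,0, 0,0,0,0,0,0.001,0, 0,0,0,0,0,0.001,0, 0,0,0,0,0,0.001,0, 0,0,0,0,0,0.001,0]'
```

```text
time_s: 17.95
position: [0.542, 0.1887, 0.0612]
tool_rot: [[-0.0, 1.0, 0.0], [1.0, 0.0, -0.0], [-0.0, 0.0, -1.0]]
ft_force: [1.1, -3.5, 5.0]
grip_width: -0.0
time_s: 18.95
position: [0.5419, 0.1891, 0.071]
tool_rot: [[0.0, 1.0, -0.0], [1.0, -0.0, 0.001], [0.001, -0.0, -1.0]]
ft_force: [0.7, 1.9, 3.8]
grip_width: 0.0
```

```bash
python3 -m crank '[0,0,0,0,0,0.001,0, 0,0,0,0,0,0.001,0, 0,0,0,0,0,0.001,0, 0,0,0,0,0,0.001,0, 0,0,0,0,0,0.001,0, 0,0,0,0,0,0.001,0, 0,0,0,0,0,0.001,0, 0,0,0,0,0,0.001,0]'
```

```text
time_s: 19.75
position: [0.5418, 0.1885, 0.0789]
tool_rot: [[0.0, 1.0, -0.001], [1.0, -0.0, -0.0], [-0.0, -0.001, -1.0]]
ft_force: [-0.4, -0.1, 0.5]
grip_width: 0.0001
```

Contact is gone. Back off upward and check.

```bash
python3 -m crank '[0,0,0,0,0,0.005,0, 0,0,0,0,0,0.02,0, 0,0,0,0,0,0.04,0, 0,0,0,0,-0.03,0.04,0, 0,0,0,0,-0.03,0.02,0, 0,0,0,0,0,0,0, 0,0,0,0,0,0,0, 0,0,0,0,0,0,0]'
python3 - <<'E'
from h import *
w=grab('wrist','w8');a=grab('scene','s4')
i=np.hstack([cv2.resize(a['frame'][100:280,110:280],(397,420)),w['frame']])[...,::-1]; cv2.imwrite('pics/c5.png',cv2.resize(i,(800,351)))
E
```

```text
time_s: 20.55
position: [0.5414, 0.1293, 0.203]
tool_rot: [[-0.0, 1.0, -0.002], [1.0, 0.0, 0.0], [0.0, -0.002, -1.0]]
ft_force: [-0.7, 0.9, -0.5]
grip_width: 0.0004
```

View pics/c5.png

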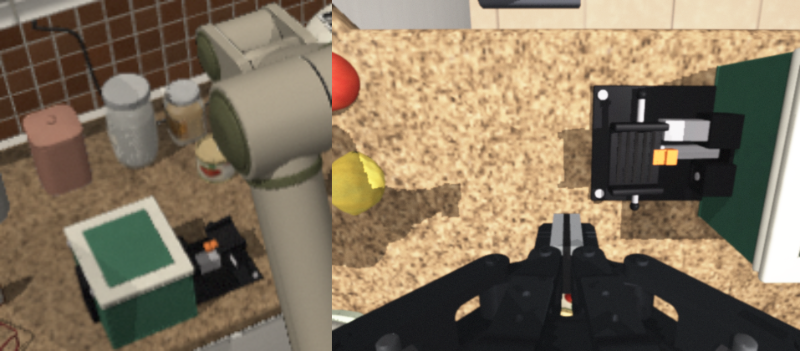

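The lid is shut, the pedal is up and the robot is clear. The tomato and lemon are in view near their places.

```bash
python3 -c "
from rig import *
print(close_job())"
```

```text
the job is handed in; nothing more can be done
None
```

The garlic is put away in the keeper and the lid is shut. I handed the job in at about 20.6 s of the 72 s allowed, and it returned no verdict.

- **Opening:** I found the steel catch in the mount_plus socket, pressed the pedal to its stop (about 14 N at the wrist) and slid the pad about 18 mm under it. A picture showed the lid standing up with the arm away.
- **Garlic:** I gripped it at 20 N and dropped it through the mouth. A picture showed it lying on the keeper's floor with the lid still up.
- **Closing:** I pressed again (about 12 N), slid the pad back to the middle and eased it up at 10–20 mm/s, well below slamming speed.

The last pictures show the lid shut, the pedal up with the lug centred beside the bar, and the gripper clear with about zero force. The tomato and lemon are partly in view; I never touched them, but did not re-measure their positions at the end. The garlic can't be seen under the closed lid. The forces are readings between moves, so peaks in between were not seen.

The garlic's mid-height measured 22–23 mm against the 28 mm expected. The grasp also read 7.6 N upward, probably the fingertips touching the worktop; neither caused trouble.

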